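# Turn a control board over for scanning

## Robot

A 6-joint arm with a two-finger parallel gripper is mounted at the origin on the work surface. World frame = base frame: x ahead of the robot, y to its left, z up, the work surface at z = 0. Lengths are in mm, angles in rad, forces in N, time in s.
With the tool pointing down it reaches from about 300 to 775 mm from the base axis. Payload 14.6 kg.
Tool frame: the origin (TCP) lies between the finger pads; the fingertips stand 8 mm ahead of it and the grasp point (between the pads) lies 11 mm behind it; z points along the fingers, y is the direction in which the jaws open and shut (so a half turn about z gives the same grasp; the last joint's range is limited). The gripper opens to 94 mm and grips with 3 to 60 N. Pads are 16 mm wide; open, the fingers measure 119 mm over their backs; the gripper's body (75 mm by 177 mm) begins 78 mm behind the grasp point.
Start: joints at [-1.353, 0.3, 1.521, -0, 1.321, -0.067], TCP at [154.524, -527.837, 213.446] pointing down, gripper open.
Joint ranges: [-3.03, 3.03], [-0.79, 2.21], [0.23, 2.52], [-1.04, 4.18], [0, 3.07], [-2.55, 2.55]. Speed limits (rad/s): [2.22, 2.22, 2.57, 3.14, 3.14, 3.14].

## Interface

Orientations are given as [roll, pitch, yaw] about the fixed x, y, z axes, in that order (R = Rz(yaw) Ry(pitch) Rx(roll)).
In Python, from cell import manip gives the robot as it stands. The module is installed in compiled form; this text tells all that it offers.
- The arm moves only by the tool send_rows, never from a script. Its argument "series" is a list that holds one entry, the list of rows, each a list of 5 numbers: the opening, from 0 (shut) to 1 (fully open), then the shift along the tool's x, y, z in mm, then the turn about the tool's z in degrees. In form: [[[gripper, dx, dy, dz, roll], ...]]. A call has 1 to 10 rows; each row is the pose to reach, as a shift and turn from the pose commanded when the call began, along the tool's axes at that moment; what a row does not reach only later rows make up. A row lasts 1/10 s, in which the tool goes at most 50 mm and 8.59 degrees, less where a joint would pass 70% of its speed; a pose out of reach is approached as far as the arm can. A call with a gripper value outside its range is refused whole. The fingers move at their own pace and stop on an object; "newtons" is the grip in N (left out, the last holds). Time passes only in rows, so rows that repeat a pose let the fingers close. It gives the time, the measured TCP pose, the force and the opening at its end, in the units of the state.
- manip.read_state(): the state, without advancing time (a new reading comes with each control period).
- manip.camera(name): name is "side" or "top" or "wrist"; returns a dict with "img" (480x640x3 uint8, red, green, blue), "vfov" (degrees; the focal length in pixels is half the picture's height over the tangent of half this angle, whatever the lens; pixels are square), "cx", "cy" (the principal point, pixels), "dist" ([k1, k2, p1, p2, k3] as OpenCV has them; the pictures are not rectified), "pose" (4x4, takes a point from camera to world coordinates); the wrist camera has in their place "T_tool_cam" (4x4, takes a point from camera to tool coordinates, whose origin is the TCP and whose axes are the flange's). Camera axes: x right, y down, z forward; pixel columns grow to the right and rows downward; lengths in mm; the calibration is good to about 2 mm. A picture is of the moment at which its call begins: read the wrist's pose just before it. There is no depth.
- manip.sign_off(): hands the job in, once; it reports no verdict.
Trained networks look in a picture, given as the dict that the camera call returned (one of the last four; its "shot" number tells which), for a name from the list of things; names that differ only in an ending like _2 or _b are one class to them, and where a whole thing is asked for, a point or a joint stands for the part that bears it (a point fixed in the world has none). Each returns a list of dicts, best first, with "conf" (0 to 1); they miss things now and then, are a little off and sometimes report something else, mostly with a low value. They report only what shows in the picture. A call takes as long as a camera call. They do not tell look-alikes from the thing itself.
- manip.find_in(target, picture): "rect" ([left, top, width, height] in pixels, round what is visible of it).
- manip.silhouettes(target, picture): "pixels" (480x640 bool, what is visible of it) and "rect" ([left, top, width, height] in pixels, round what is visible of it).
The state is a dict: "clock": time; "joints": joint angles; "qd": joint speeds; "effort": joint torques, N m; "eef_pos": TCP position; "eef_rot": TCP orientation; "wrist_force": force on the tool from outside, world axes, zero at the start; "moment": the same for the moment, N m; "finger_gap": finger opening in mm.
Only numpy, scipy, OpenCV 4.12 (cv2) and the standard library are available. Lean on these libraries where they do the work, as an engineer would, in place of code of your own. Each camera call takes 0.05 s, during which the arm holds its last target. There are 200 camera calls.

## Task

Take the green control board out of the plain sloping holder, turn it over, and lay it in the sloping cradle in front of the barcode scanner with its bare, labelled side facing out and its lower long edge home against both lips; set it down, do not drop it. Let go of it, then squeeze the scanner's trigger all the way in for about half a second and release it, leaving the board in the cradle. Leave the other things on the bench where they are.

Things in the scene. Friction and masses are not known exactly. Their poses are not given: they have to be found in the camera images.
- board: Dark green control board, plate 130 (x) x 160 (y) x 6 mm, about 180 g. One face (+z) carries parts up to 18 mm tall, within 32 mm of the centre in x and 46 mm in y; the other (-z) is bare: solder points, plain white label. Origin: plate's centre, mid-thickness. Starts in the holder, parts face up and outward, x pointing down the slope.
- board_edge (a point): Middle of the board's long edge that is uppermost at the start (65 mm from its centre, at -x; 150 mm above the bench at the start). A bare strip 33 mm deep runs along both long edges on both faces. In the holder this edge stands 43 mm past the rails' upper ends, free in front and behind: pinch it through its thickness, gripper pointing down the slope.
- holder: Plain sloping holder fixed to the bench, where the board starts: foot 130 x 160 x 12 mm and two parallel aluminium rails, 14 mm wide, centred 64 mm either side of the middle. Origin: on the bench, 100 mm straight below a seated board's centre. z up, y across (along the board's 160 mm), x level, the way the slope faces and descends. Slope 50 degrees (0.873 rad) from level.
- station: Scan cradle with scanner in front, one fixed piece. Cradle, slope, origin and axes are as for the holder. The rails' tops bear on the board's lower face; a lip at the foot of each rail, 15 mm high, stops its lower long edge. Bare side out, the tall parts hang between the rails (100 mm clear: some 10 mm of room either way).
- seat (a point): Where the centre of a board seated in the scan cradle lies: 100 mm straight above the station's origin. The seated board's lower edge is 50 mm, its upper edge 150 mm above the bench. Lowered straight down, it meets rails and lips together.
- scan_grip (a point): On the axis of the grip of the grey pistol-shaped scanner, clamped upside down on a post, nose towards the cradle: 158 mm along the station's x, 190 mm above the bench. The grip is upright, 28 (x) x 30 (y) mm, 130 to 222 mm above the bench. The head below it is 62 to 134 mm above the bench, 91 to 188 mm along x, 70 mm wide.
- trigger (a joint): Black sprung trigger on the cradle side of the grip, in rad: 0 at rest, 0.22 fully squeezed to the grip; hinged at its lower end, 140 mm above the bench; about 6 N at its upper end, springs back. Along the station's x, trigger and grip span 120 to 172 mm at rest, 133 to 172 mm squeezed: close the fingers on both from straight above, along that x, midway at 153 mm, 190 mm above the bench.
- trigger_tip (a point): Middle of the trigger's upper end, at rest 196 mm above the bench and 124 mm along x in the station's frame. The paddle is 20 mm wide, 62 mm long, 8 mm thick.
- pliers: Black-handled pliers, 165 mm long, lying flat at the far side. To be left alone. Origin: under its middle, z up.
- strippers: Red-handled wire strippers, 165 mm long, lying flat. To be left alone. Origin: under its middle, z up.
- screwdriver: Screwdriver, 150 mm long, lying flat at the far side. To be left alone. Origin: under its middle, z up.
- spool: Grey spool, 64 mm across and 46 mm tall, standing. To be left alone. Origin: under its middle, z up.
- meter: Orange hand meter with a dial, 150 x 75 x 40 mm, lying flat. To be left alone. Origin: under its middle, z up.
- parts_box: Flat red parts box, 95 x 65 x 26 mm. To be left alone. Origin: under its middle, z up.
- relay_board: Small dark green board with four blue blocks, 90 x 60 mm, 22 mm tall, lying flat beyond the holder. To be left alone. Origin: under its middle, z up.
Things that resemble listed ones, but are neither listed nor needed, are in the scene too. Leave any pink look-alike of the board alone.

How it is judged:
By the outcome, as a careful person would: the job done as asked, in the order asked, and still so for the second after the job is handed in, with the robot touching nothing.
It also fails if it takes over 61 s, if anything falls off the work surface, if the arm or the gripper's body presses on something with over 40 N, if the wrist force passes 120 N, or if a joint passes its speed limit or range.

## Working session

There is one attempt and no reset: what is moved stays moved. The work goes in short steps, Python scripts to look and compute and a tool call to move; the robot and the scene stay as the last step left them, time stands still between calls to the robot, and variables do not carry over. Pictures are saved under pics/ and viewed, about 8 in all and at most 12, crops included, and the job is handed in when it is done.

Besides the shell and the picture viewer there is one more tool, called after "Request:" as a command line: name --argument value ..., lists and objects as JSON in quotes. send_rows: Moves the arm, as the interface text tells. Its arguments: {"type":"object","properties":{"series":{"type":"array"},"newtons":{"type":"number"}},"required":["series"]}

```bash
mkdir -p pics; ls; python3 - <<'E'
from cell import manip
import cv2
print(manip.read_state())
for n in ("top","side"):
    c=manip.camera(n); cv2.imwrite(f"pics/{n}0.png",c["img"][:,:,::-1])
    print(n,c["vfov"],c["cx"],c["cy"],c["dist"],c["pose"].round(3).tolist() if hasattr(c["pose"],'round') else c["pose"])
    for t in ("board","holder","station","trigger"):
        print(t,[(d["conf"],d["rect"]) for d in manip.find_in(t,c)])
E
```

```text
pics
{'clock': 0.0, 'joints': array([-1.35262596e+00,  3.00455340e-01,  1.52160013e+00, -3.07741705e-05,
        1.32070039e+00, -6.66294861e-02]), 'qd': array([-0.00066912,  0.00168941,  0.00065772, -0.00100466,  0.00114951,
       -0.00095972]), 'effort': array([-3.10653217e-03, -5.31805515e+01, -3.52734268e+01,  7.07559125e-02,
        2.44337891e-02, -6.88666114e-05]), 'eef_pos': array([ 154.44815084, -527.59581424,  212.8869156 ]), 'eef_rot': array([-3.14043005e+00, -4.77045681e-05,  2.84807459e-01]), 'wrist_force': array([0.64848836, 0.48740438, 0.1407602 ]), 'moment': array([-0.03391449, -0.0281293 , -0.0150121 ]), 'finger_gap': 93.78795897449986}
top 44.59560111268531 315.9361474982812 239.78567184867097 [-0.03570462  0.          0.          0.          0.        ] [[-0.02, -0.989, 0.149, 232.57], [-1.0, 0.022, 0.008, -8.603], [-0.011, -0.149, -0.989, 1751.188], [0.0, 0.0, 0.0, 1.0]]
board [(0.96, [370.5, 274.1, 44.4, 58.8]), (0.7, [199.8, 311.1, 49.5, 57.8]), (0.59, [240.5, 215.1, 47.8, 56.0])]
holder [(0.69, [238.8, 216.3, 58.5, 60.7])]
station [(0.96, [325.8, 201.8, 93.5, 56.8])]
trigger [(0.48, [396.4, 205.2, 8.4, 8.0])]
side 52.98769328197295 316.6782188805844 244.76912119779305 [-0.02395182  0.          0.          0.          0.        ] [[0.975, -0.102, 0.198, 201.629], [-0.222, -0.524, 0.823, -1176.127], [0.02, -0.846, -0.533, 884.273], [0.0, 0.0, 0.0, 1.0]]
board [(0.94, [230.0, 305.6, 62.9, 39.6]), (0.66, [226.4, 219.4, 17.6, 24.6]), (0.59, [276.0, 200.1, 53.1, 52.7])]
holder [(0.96, [273.9, 234.4, 60.2, 33.5]), (0.29, [356.0, 265.3, 4.5, 11.6]), (0.16, [273.8, 368.7, 72.5, 28.0])]
station [(0.6, [305.4, 253.8, 75.7, 88.9])]
trigger [(0.5, [356.5, 264.0, 3.4, 16.3])]
```

```bash
python3 - <<'E'
import cv2
a=cv2.imread("pics/top0.png")[140:400,150:470];b=cv2.imread("pics/side0.png")[170:420,180:440]
cv2.imwrite("pics/topc.png",cv2.resize(a,None,fx=2.3,fy=2.3,interpolation=cv2.INTER_CUBIC))
cv2.imwrite("pics/sidec.png",cv2.resize(b,None,fx=2.4,fy=2.4,interpolation=cv2.INTER_CUBIC))
E
```

```text
(no output)
```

View pics/topc.png

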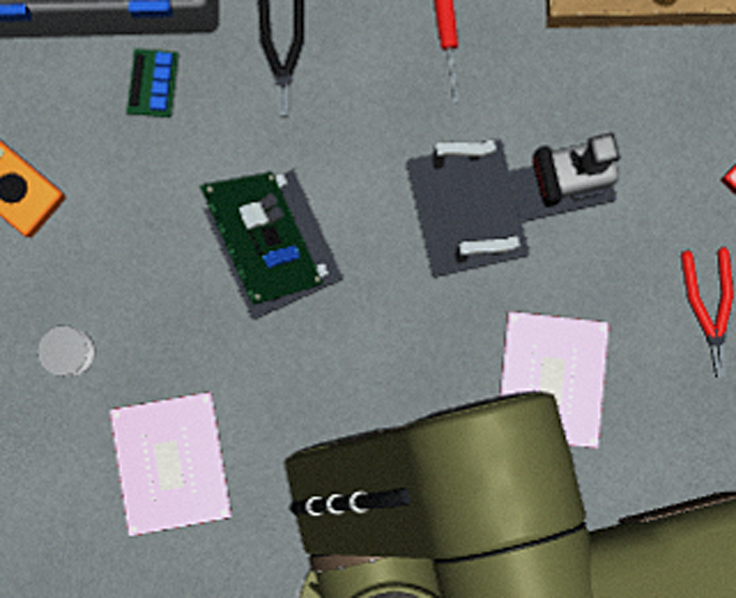

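View pics/sidec.png

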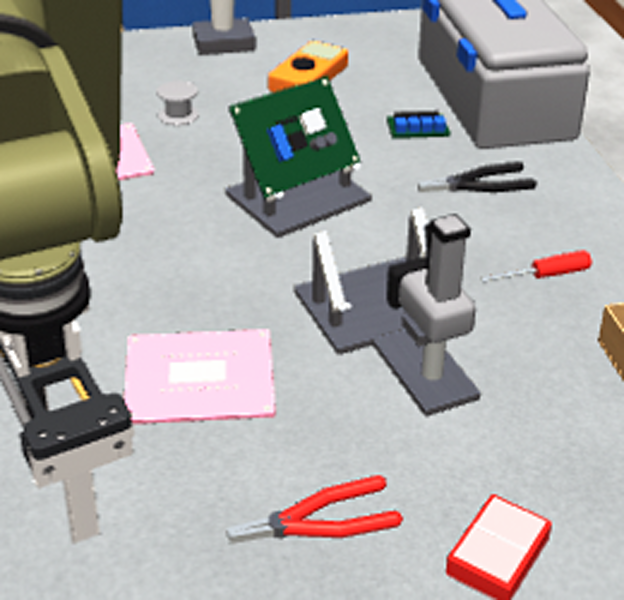

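The candidates in top pixels are: the green board in the plain holder at about (265,243), pink look-alike plates at (222,341) and (390,305), and the small relay board at (217,176). Only the first is the large green board in the plain holder (the crop shows this clearly). The station has white rails at about (352,228), and the scanner sits to its right.

I'll fit their poses next.

```bash
cat > h.py <<'E'
import numpy as np, cv2
from scipy.optimize import minimize, least_squares
from scipy.spatial.transform import Rotation as R
from cell import manip
def K(c):
    f=240/np.tan(np.radians(c["vfov"])/2); return np.array([[f,0,c["cx"]],[0,f,c["cy"]],[0,0,1]])
def proj(c,P,T=None):
    T=np.linalg.inv(np.array(c["pose"] if T is None else T))
    return cv2.projectPoints(np.array(P,float).reshape(-1,1,3),cv2.Rodrigues(T[:3,:3])[0],T[:3,3],K(c),np.array(c["dist"]))[0].reshape(-1,2)
def ray(c,uv,z,T=None):
    T=np.array(c["pose"] if T is None else T)
    p=cv2.undistortPoints(np.array(uv,float).reshape(-1,1,2),K(c),np.array(c["dist"])).reshape(-1,2)
    d=np.c_[p,np.ones(len(p))]@T[:3,:3].T
    return T[:3,3]+d*((z-T[2,3])/d[:,2])[:,None]
def fw(P,x,y,yaw):  # fixture frame -> world
    return np.array(P,float)@R.from_euler('z',yaw).as_matrix().T+[x,y,0]
s50,c50=np.sin(np.radians(50)),np.cos(np.radians(50))
def bd(P): # board-slot frame (x down slope,y,z out) -> fixture frame
    P=np.array(P,float); return np.c_[P[:,0]*c50+P[:,2]*s50,P[:,1],100-P[:,0]*s50+P[:,2]*c50]
def wristT(c,s):
    T=np.eye(4);T[:3,:3]=R.from_euler('xyz',s["eef_rot"]).as_matrix();T[:3,3]=s["eef_pos"];return T@np.array(c["T_tool_cam"])
E
python3 - <<'E'
from h import *
cs={n:manip.camera(n) for n in("top","side")}
obs={}
for n,c in cs.items():
    hsv=cv2.cvtColor(c["img"],cv2.COLOR_RGB2HSV)
    w=(slice(205,285),slice(230,305)) if n=="top" else (slice(195,260),slice(270,335))
    m=np.zeros((480,640),np.uint8); g=cv2.inRange(hsv,(45,120,20),(80,255,140)); m[w]=g[w]
    cn=max(cv2.findContours(m,0,2)[0],key=cv2.contourArea); mm=np.zeros_like(m); cv2.fillPoly(mm,[cv2.convexHull(cn)],1); obs[n]=mm
    print(n,mm.sum())
Q=bd([[-65,-80,0],[65,-80,0],[65,80,0],[-65,80,0]])
Q8=np.r_[bd([[a,b,z] for z in(-3,3) for a in(-65,65) for b in(-80,80)])]
def cost(p):
    t=0
    for n,c in cs.items():
        u=cv2.convexHull(proj(c,fw(Q8,*p)).astype(np.float32)); S=4
        mm=np.zeros((480*S,640*S),np.uint8); cv2.fillPoly(mm,[np.round(u*S).astype(int)],1)
        o=cv2.resize(obs[n],None,fx=S,fy=S,interpolation=0); t+=(mm^o).sum()/o.sum()
    return t
x0=ray(cs["top"],[(265,243)],100)[0]; print(x0)
b=min((minimize(cost,[x0[0],x0[1],y],method='Nelder-Mead',options=dict(initial_simplex=[[x0[0],x0[1],y],[x0[0]+20,x0[1],y],[x0[0],x0[1]+20,y],[x0[0],x0[1],y+.2]])) for y in(-1.1,-1.4)),key=lambda r:r.fun)
print("holder",b.x,b.fun)
c=cs["top"]
u=np.array([(407,160),(500,138),(527,250),(435,277)])/2.3+[150,140]
W=ray(c,u,12); print(W[:,:2].round()); print("station foot ctr",W.mean(0)); d=W[1]+W[2]-W[0]-W[3]; print(np.arctan2(d[1],d[0]), np.linalg.norm(W[0]-W[1]),np.linalg.norm(W[1]-W[2]))
u=np.array([(437,152),(495,147),(460,246),(518,243)])/2.3+[150,140]
print([ray(c,[q],z)[0].round() for q,z in zip(u,(115,55,115,55))])
c=manip.camera("wrist"); print(c["T_tool_cam"],c["vfov"])
E
```

```text
top 1776
side 1722
[475.64089987 150.94316335 100.        ]
holder [476.15907584 153.23911834  -1.15625679] 0.06660709871456823
[[ 587.  -29.]
 [ 614. -152.]
 [ 464. -183.]
 [ 431.  -62.]]
station foot ctr [ 523.89031174 -106.53852406   12.        ]
-1.3311239410120672 126.24158501101623 152.80604165753448
[array([575., -65., 115.]), array([ 593., -142.,   55.]), array([457., -90., 115.]), array([ 467., -167.,   55.])]
[[-3.68904949e-04 -9.62869191e-01 -2.69968120e-01  7.91469801e+01]
 [ 9.99999377e-01 -6.39519023e-04  9.14435543e-04 -7.72403090e-01]
 [-1.05313156e-03 -2.69967615e-01  9.62868827e-01 -1.71810659e+02]
 [ 0.00000000e+00  0.00000000e+00  0.00000000e+00  1.00000000e+00]] 61.58411650487306
```

Request:
send_rows --series '[[[1,0,0,-60,0],[1,20,-15,-110,0],[1,411,-318,-167,3],[1,411,-318,-167,3],[1,411,-318,-167,3],[1,411,-318,-167,3],[1,411,-318,-167,3],[1,411,-318,-167,3],[1,411,-318,-167,3],[1,411,-318,-167,3]]]'

```text
clock: 1.65
eef_pos: [399.1, -189.8, 366.3]
eef_rot: [3.141, -0.001, 0.232]
wrist_force: [-0.1, -1.4, 0.6]
finger_gap: 94.2
```

Request:
send_rows --series '[[[1,0,0,0,0],[1,0,0,0,0],[1,0,0,0,0],[1,0,0,0,0]]]'

```text
clock: 2.05
eef_pos: [397.8, -192.7, 365.5]
eef_rot: [-3.142, 0.0, 0.23]
wrist_force: [0.1, 1.0, -0.7]
finger_gap: 94.3
```

Request:
send_rows --series '[[[1,40,-35,-8,0],[1,80,-70,-15,0],[1,80,-70,-15,0],[1,80,-70,-15,0],[1,80,-70,-15,0]]]'

```text
clock: 2.55
eef_pos: [459.5, -106.4, 380.4]
eef_rot: [3.142, 0.001, 0.231]
wrist_force: [-0.5, -0.5, -0.2]
finger_gap: 94.1
```

```bash
python3 - <<'E'
from h import *
import pickle
s=manip.read_state(); c=manip.camera("wrist"); T=wristT(c,s); print(s["eef_pos"],s["eef_rot"])
pickle.dump((c["img"],{k:c[k] for k in("vfov","cx","cy","dist")},T),open("w1.pkl","wb"))
cv2.imwrite("pics/w1.png",c["img"][:,:,::-1])
E
```

```text
[ 459.53975789 -106.38534524  380.4042726 ] [3.14157010e+00 5.17801396e-04 2.31130991e-01]
```

View pics/w1.png

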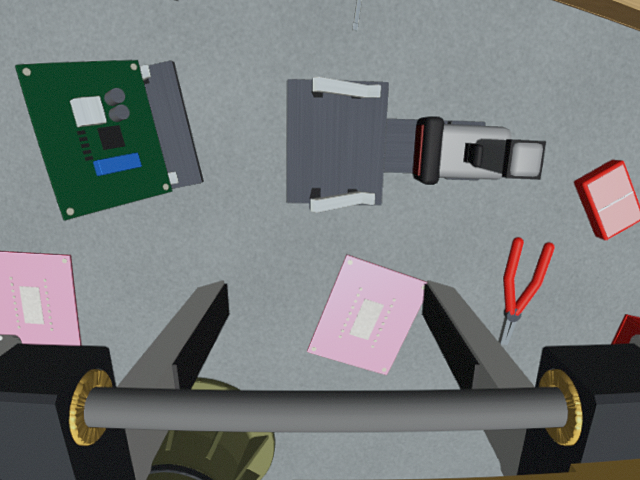

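The wrist view at (459,-106,380) shows both fixtures:
- **Board corners:** about (18,65), (138,60), (171,190) and (66,219).
- **Station foot corners:** (287,80), (389,82), (383,205) and (287,203).
- **Scanner grip top:** about (527,160).

```bash
python3 - <<'E'
from h import *
import pickle
img,c,T=pickle.load(open("w1.pkl","rb"))
hsv=cv2.cvtColor(img,cv2.COLOR_RGB2HSV); g=cv2.inRange(hsv,(45,120,20),(80,255,140)); g[:,210:]=0;g[240:]=0
cn=cv2.convexHull(max(cv2.findContours(g,0,2)[0],key=cv2.contourArea))
e=.01
q=cv2.approxPolyDP(cn,8,True).reshape(-1,2); print(q.tolist())
def fit(P,uv,p0,extra=None):
    f=lambda p:(proj(c,fw(P,*p),T)-uv).ravel()
    r=least_squares(f,p0,loss='soft_l1'); print(r.x.round(3)); print(r.fun.reshape(-1,2).round(1).tolist()); return r.x
uv=np.array([min(q.tolist(),key=lambda a:np.hypot(a[0]-b[0],a[1]-b[1])) for b in[(18,65),(138,60),(171,190),(66,219)]],float)
B=bd([[-65,80,3],[65,80,3],[65,-80,3],[-65,-80,3]])
h=fit(B,uv,[476,153,-1.156])
F=np.array([[-65,80,12],[65,80,12],[65,-80,12],[-65,-80,12]],float)
print("holder foot pred",proj(c,fw(F,*h),T)[1:3].round(),"seen (174,62),(203,182)")
print("edge",fw(bd([[-65,0,0]]),*h))
G=np.array([[144,15,222],[172,15,222],[172,-15,222],[144,-15,222]],float)
f=fit(F,np.array([(287,80),(388,82),(382,205),(287,203)],float),[522,-105,-1.34])
a=fit(np.r_[F,G],np.array([(287,80),(388,82),(382,205),(287,203),(510,141),(544,140),(543,179),(510,179)],float),[522,-105,-1.34])
L=bd([[-22,71,-3],[-22,57,-3],[65,71,-3],[-22,-57,-3],[-22,-71,-3],[65,-71,-3]])
print(proj(c,fw(L,*a),T).round())
crop=cv2.resize(img[60:225,270:560,::-1],None,fx=2.7,fy=2.7,interpolation=cv2.INTER_CUBIC)
for p in np.r_[proj(c,fw(np.r_[L,F,G],*a),T)]: cv2.circle(crop,tuple(int(v) for v in (p-[270,60])*2.7),3,(0,0,255),1)
cv2.imwrite("pics/w1c.png",crop)
E
```

```text
[[137, 61], [171, 190], [64, 219], [16, 65]]
[475.912 155.341  -1.161]
[[-1.3, -0.8], [0.4, -1.4], [1.0, 1.6], [-0.2, 1.8]]
holder foot pred [[167.  61.]
 [198. 184.]] seen (174,62),(203,182)
edge [[459.27521074 193.66692141 149.7928888 ]]
[ 521.381 -106.064   -1.359]
[[-0.7, -0.6], [0.8, -0.4], [0.3, 0.6], [-0.3, 0.8]]
[ 520.249 -102.245   -1.362]
[[-3.6, -0.6], [-2.2, -0.1], [-2.9, 0.9], [-3.4, 0.8], [5.5, -0.1], [4.2, 2.3], [-0.1, -0.1], [0.7, -1.3]]
[[321.  77.]
 [320.  92.]
 [368.  86.]
 [318. 201.]
 [318. 213.]
 [363. 204.]]
```

View pics/w1c.png

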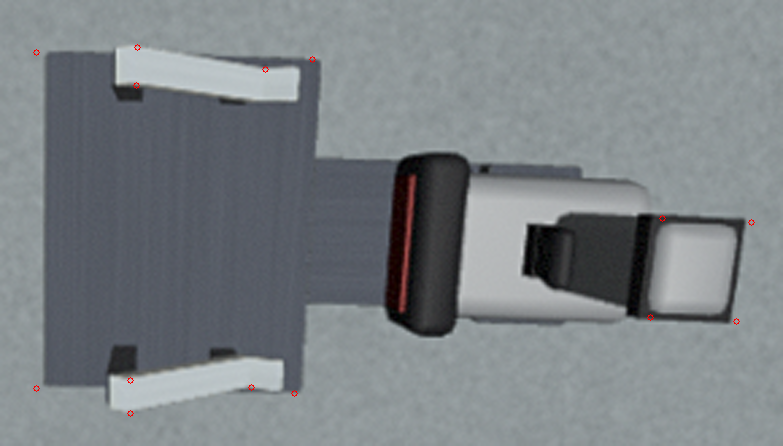

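```bash
python3 - <<'E'
from h import *
import pickle
img,c,T=pickle.load(open("w1.pkl","rb"))
L=bd([[-22,71,-3],[-22,57,-3],[65,71,-3],[65,57,-3],[-22,-57,-3],[-22,-71,-3],[65,-71,-3],[65,-57,-3]])
u=np.array([(116,47),(116,85),(252,68),(252,100),(109,375),(111,410),(240,388),(240,357)])/2.7+[270,60]
G=np.array([[144,15,222],[172,15,222],[172,-15,222],[144,-15,222]],float)
g=np.array([(645,216),(745,218),(735,322),(637,315)])/2.7+[270,60]
def fit(P,uv):
    r=least_squares(lambda p:(proj(c,fw(P,*p),T)-uv).ravel(),[521,-104,-1.36],loss='soft_l1');print(r.x.round(3),r.fun.reshape(-1,2).round(1).tolist());return r.x
fit(L,u);fit(G[1:3],g[1:3]);fit(L[[0,1,4,5]],u[[0,1,4,5]]);a=fit(np.r_[L,G[1:3]],np.r_[u,g[1:3]])
print(proj(c,fw(G,*a),T).round(),g.round())
E
```

```text
[519.306 -95.1    -1.364] [[0.9, -0.7], [0.7, -0.6], [-0.8, -0.1], [-1.3, 0.3], [1.5, 1.2], [0.5, 0.8], [-1.4, -0.5], [-0.9, -0.0]]
[ 512.739 -102.636   -1.316] [[0.0, 0.9], [-0.0, -1.0]]
[519.132 -94.165  -1.366] [[0.1, -0.8], [-0.1, -0.6], [0.5, 1.1], [-0.5, 0.7]]
[519.486 -96.032  -1.362] [[1.7, -0.7], [1.5, -0.5], [-0.1, -0.1], [-0.6, 0.3], [2.4, 1.3], [1.5, 0.8], [-0.6, -0.6], [-0.1, -0.1], [-4.8, 0.6], [-6.3, -1.3]]
[[508. 140.]
 [541. 141.]
 [536. 178.]
 [504. 177.]] [[509. 140.]
 [546. 141.]
 [542. 179.]
 [506. 177.]]
```

Request:
send_rows --series '[[[1,9,-40,20,-4],[1,20,-82,40,-8],[1,30,-124,60,-10.3],[1,40,-166,80,-10.3],[1,50,-208,110,-10.3],[1,60,-248,145,-10.3],[1,69,-286,180,-10.3],[1,69,-286,180,-10.3],[1,69,-286,180,-10.3],[1,69,-286,180,-10.3]]]'

```text
clock: 3.6
eef_pos: [462.1, 187.7, 201.8]
eef_rot: [3.141, -0.001, 0.411]
wrist_force: [0.2, 0.3, 0.8]
finger_gap: 93.9
```

```bash
python3 - <<'E'
from h import *
s=manip.read_state(); c=manip.camera("wrist"); T=wristT(c,s); print(s["eef_pos"],s["eef_rot"])
h=(476,154.5,-1.16)
img=c["img"][:,:,::-1].copy()
for p in proj(c,fw(bd([[-65,80,3],[65,80,3],[65,-80,3],[-65,-80,3]]),*h),T):
    print(p.round(1)); cv2.circle(img,tuple(int(v) for v in p),4,(0,0,255),1)
cv2.imwrite("pics/w2.png",img)
E
```

```text
[462.05566659 187.71003823 201.82871568] [ 3.14122091e+00 -1.46833120e-03  4.10810870e-01]
[319.6 129.4]
[428.7 130.2]
[416.5 318.2]
[320.7 388. ]
```

View pics/w2.png

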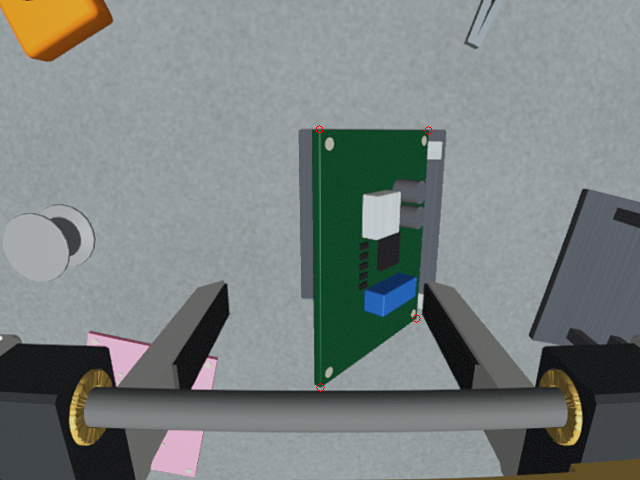

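The predicted corners land on the board's corners within 1–2 px: top edge (320,129) to (320,388), lower edge (428,130) to (416,318). So the holder pose is good. The tool can only turn about its own z, so I'll swing the board upright about its lower edge between loose fingers before clamping it.

Request:
send_rows --series '[[[1,0,0,30,0],[1,0,0,56,0],[0.32,0,0,56,0],[0.32,0,0,56,0],[0.32,0,0,56,0],[0.32,0,0,56,0],[0.32,0,0,56,0],[0.32,0,0,56,0]]]' --newtons 20

```text
clock: 4.45
eef_pos: [461.5, 189.1, 145.1]
eef_rot: [3.142, -0.001, 0.412]
wrist_force: [0.6, -0.7, 0.6]
finger_gap: 49.3
```

Request:
send_rows --series '[[[0.32,0,0,0,0],[0.32,0,0,0,0],[0.32,0,0,0,0],[0.31,6,6,-3,0],[0.3,0,12,-7,0],[0.28,0,18,-11,0],[0.27,0,24,-14,0],[0.25,0,30,-18,0],[0.23,0,36,-21,0],[0.21,0,41,-24,0]]]'

```text
clock: 5.45
eef_pos: [478.0, 150.9, 168.9]
eef_rot: [3.141, -0.0, 0.412]
wrist_force: [-0.1, 0.9, 0.1]
finger_gap: 19.8
```

Request:
send_rows --series '[[[0.2,0,6,-2,0],[0.18,0,12,-4,0],[0.16,0,18,-6,0],[0.145,0,24,-7,0],[0.13,0,30,-8,0],[0.11,0,36,-8,0],[0.11,0,36,-8,0]]]'

```text
clock: 6.15
eef_pos: [492.5, 117.8, 176.6]
eef_rot: [3.142, 0.0, 0.412]
wrist_force: [0.6, 0.6, 0.2]
finger_gap: 10.3
```

```bash
python3 - <<'E'
from h import *
a=manip.camera("side")["img"][:,:,::-1][150:310,190:390];b=manip.camera("wrist")["img"][:,:,::-1]
cv2.imwrite("pics/s3.png",np.hstack([cv2.resize(a,(450,360),interpolation=cv2.INTER_CUBIC),cv2.resize(b,(350,262))[:262].copy() if 0 else cv2.copyMakeBorder(cv2.resize(b,(350,262)),0,98,0,0,0)]))
E
```

```text
(no output)
```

View pics/s3.png

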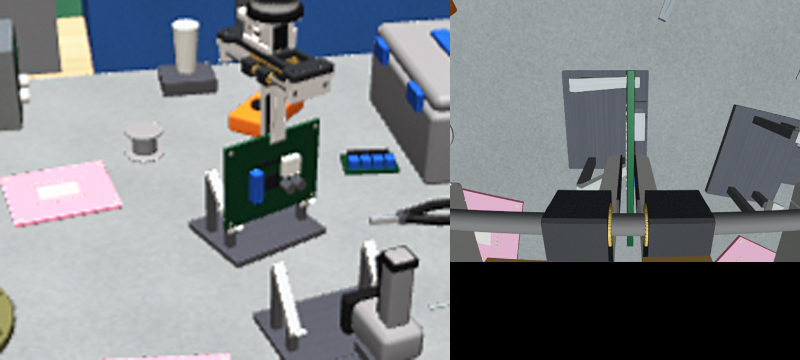

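The board stands upright in the holder between the fingers (side-panel about (270,175), wrist-panel strip at x≈630). I'll clamp it and lift.

Request:
send_rows --series '[[[0,0,0,0,0],[0,0,0,0,0],[0,0,0,0,0],[0,0,0,-5,0],[0,0,0,-15,0],[0,0,0,-35,0],[0,0,0,-65,0],[0,0,0,-100,0]]]' --newtons 40

```text
clock: 7.05
eef_pos: [491.8, 118.5, 278.0]
eef_rot: [-3.141, 0.001, 0.412]
wrist_force: [0.6, -0.3, -2.1]
finger_gap: 5.5
```

Request:
send_rows --series '[[[0,-3,9,-10,-8],[0,-6,19,-20,-16],[0,-10,29,-22,-24],[0,-14,39,-22,-32],[0,-17,49,-22,-40],[0,-20,59,-22,-48],[0,-24,68,-22,-56],[0,-27,77,-22,-64],[0,-30,86,-22,-72],[0,-32,93,-22,-80]]]'

```text
clock: 8.05
eef_pos: [500.1, 20.0, 299.5]
eef_rot: [3.141, 0.0, 1.814]
wrist_force: [0.2, -0.6, -1.3]
finger_gap: 5.3
```

Request:
send_rows --series '[[[0,0,0,0,-8],[0,0,0,0,-16],[0,0,0,0,-24],[0,0,0,0,-32],[0,0,0,0,-40],[0,0,0,0,-48],[0,0,0,0,-56],[0,0,0,0,-64],[0,0,0,0,-72],[0,0,0,0,-80]]]'

```text
clock: 9.05
eef_pos: [500.1, 20.5, 299.5]
eef_rot: [3.142, 0.001, -3.073]
wrist_force: [-0.1, 0.2, -1.9]
finger_gap: 5.6
```

Request:
send_rows --series '[[[0,-2,-20,0,-4],[0,-5,-45,0,-8.1],[0,-8,-75,0,-8.1],[0,-12,-105,0,-8.1],[0,-15,-135,0,-8.1],[0,-17,-157,0,-8.1],[0,-17,-157,40,-8.1],[0,-17,-157,60,-8.1],[0,-17,-157,80,-8.1],[0,-17,-157,80,-8.1]]]'

```text
clock: 10.05
eef_pos: [526.2, -134.9, 217.0]
eef_rot: [3.14, -0.003, -2.937]
wrist_force: [0.2, 0.0, -2.1]
finger_gap: 5.6
```

```bash
python3 - <<'E'
from h import *
s=manip.read_state();print(s["eef_pos"],s["eef_rot"])
w=manip.camera("wrist"); a=manip.camera("side")["img"][:,:,::-1][150:350,250:450]; b=w["img"][:,:,::-1].copy()
T=wristT(w,s); a0=(519.4,-95.6,-1.362)
L=bd([[-22,71,-3],[-22,57,-3],[65,71,-3],[-22,-57,-3],[-22,-71,-3],[65,-71,-3],[65,71,12],[65,-71,12]])
for p in proj(w,fw(L,*a0),T): cv2.circle(b,tuple(int(v) for v in p),3,(0,0,255),1)
cv2.imwrite("pics/s4.png",np.hstack([cv2.resize(a,(320,320)),cv2.resize(b,(427,320),interpolation=cv2.INTER_AREA)]))
cv2.imwrite("pics/s4.png",cv2.copyMakeBorder(np.hstack([cv2.resize(a,(300,300)),cv2.resize(b[:,60:560],(500,480))[90:390]]),0,0,0,0,0))
E
```

```text
[ 526.17340438 -134.88029592  216.95603801] [ 3.13960866 -0.00331335 -2.93715362]
```

View pics/s4.png

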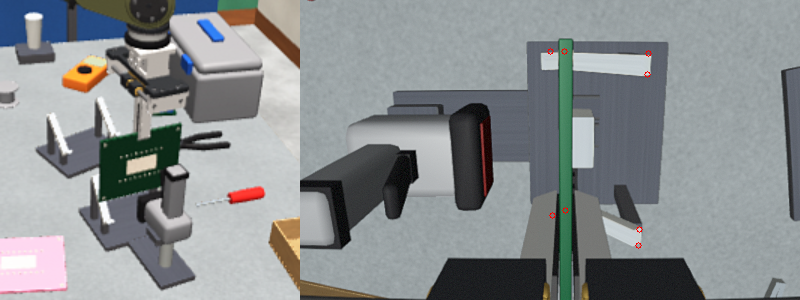

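The bare, labelled side now faces the scanner (side panel about (140,165)). The projected rail ends sit on the real rail at wrist-panel (648,60). I'll lower the board slowly into the V between rails and lips.

Request:
send_rows --series '[[[0,-1,-1,12,0],[0,-1.5,-1,25,0],[0,-1.5,-1,33,0],[0,-1.5,-1,37,0],[0,-1.5,-1,37,0]]]'

```text
clock: 10.65
eef_pos: [528.6, -135.9, 181.1]
eef_rot: [3.141, -0.001, -2.937]
wrist_force: [0.2, -1.1, -2.8]
finger_gap: 5.9
```

Request:
send_rows --series '[[[0,0,0,1,0],[0,0,0,2,0],[0,0,0,2,0]]]'

```text
clock: 10.95
eef_pos: [528.9, -135.9, 180.0]
eef_rot: [-3.141, 0.001, -2.937]
wrist_force: [0.5, -0.4, -0.9]
finger_gap: 5.3
```

Request:
send_rows --series '[[[0,0,0,1,0],[0,0,0,1,0]]]'

```text
clock: 11.15
eef_pos: [528.9, -136.0, 179.0]
eef_rot: [-3.141, 0.001, -2.937]
wrist_force: [1.1, -0.5, 1.8]
finger_gap: 5.8
```

Request:
send_rows --series '[[[0,0,0,1,0],[0,0,0,1,0]]]'

```text
clock: 11.35
eef_pos: [528.9, -136.0, 177.9]
eef_rot: [-3.141, 0.001, -2.937]
wrist_force: [0.5, -2.3, 2.3]
finger_gap: 5.4
```

Request:
send_rows --series '[[[0,0,0,1,0],[0,0,0,1,0]]]'

```text
clock: 11.55
eef_pos: [528.9, -136.0, 176.9]
eef_rot: [-3.141, 0.001, -2.937]
wrist_force: [1.2, -2.4, 2.2]
finger_gap: 5.6
```

Request:
send_rows --series '[[[0,0,-1,0,0],[0,0,-2,0,0],[0,0,-2,0,0]]]'

```text
clock: 11.85
eef_pos: [529.1, -137.8, 176.6]
eef_rot: [3.141, -0.0, -2.937]
wrist_force: [0.5, -1.2, 2.0]
finger_gap: 5.8
```

Request:
send_rows --series '[[[0,0,-1,0,0],[0,0,-2,0,0],[0,0,-2,0,0]]]'

```text
clock: 12.15
eef_pos: [529.5, -139.7, 176.6]
eef_rot: [3.141, -0.0, -2.937]
wrist_force: [2.0, -0.7, 2.2]
finger_gap: 5.6
```

```bash
python3 - <<'E'
from h import *
a=manip.camera("side")["img"][:,:,::-1][210:350,290:400]; b=manip.camera("wrist")["img"][:,:,::-1]
cv2.imwrite("pics/s5.png",np.hstack([cv2.resize(a,(393,500),interpolation=cv2.INTER_CUBIC),cv2.resize(b[60:360,210:450],(400,500),interpolation=cv2.INTER_CUBIC)]))
E
```

```text
(no output)
```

View pics/s5.png

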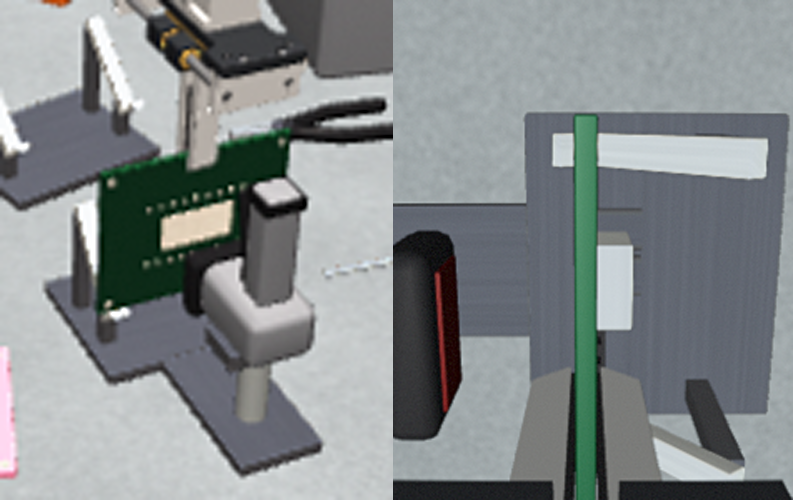

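Request:
send_rows --series '[[[0.12,0,0,0,0],[0.13,0,0,0,0],[0.13,0,3,0,0],[0.14,0,7,0.5,0],[0.15,0,11,1,0],[0.15,0,15,2,0],[0.16,0,19,3,0],[0.17,0,24,4,0],[0.18,0,28,5,0],[0.18,0,28,5,0]]]' --newtons 20

```text
clock: 13.25
eef_pos: [523.7, -111.8, 171.5]
eef_rot: [3.141, -0.0, -2.937]
wrist_force: [-0.0, -0.1, -1.1]
finger_gap: 17.0
```

Request:
send_rows --series '[[[0.19,0,5,1.5,0],[0.2,0,10,4,0],[0.21,0,15,6.5,0],[0.22,0,20,9.5,0],[0.24,0,25,12,0],[0.26,0,30,15.5,0],[0.28,0,35,19,0],[0.29,0,39,22,0],[0.3,0,43,25,0],[0.3,0,43,25,0]]]'

```text
clock: 14.25
eef_pos: [514.9, -69.8, 146.3]
eef_rot: [3.141, -0.0, -2.937]
wrist_force: [0.1, 0.9, -1.0]
finger_gap: 27.9
```

```bash
python3 - <<'E'
from h import *
a=manip.camera("side")["img"][:,:,::-1][210:350,290:400]; b=manip.camera("wrist")["img"][:,:,::-1]
cv2.imwrite("pics/s6.png",np.hstack([cv2.resize(a,(393,500),interpolation=cv2.INTER_CUBIC),cv2.resize(b[60:360,180:420],(400,500),interpolation=cv2.INTER_CUBIC)]))
E
```

```text
(no output)
```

View pics/s6.png

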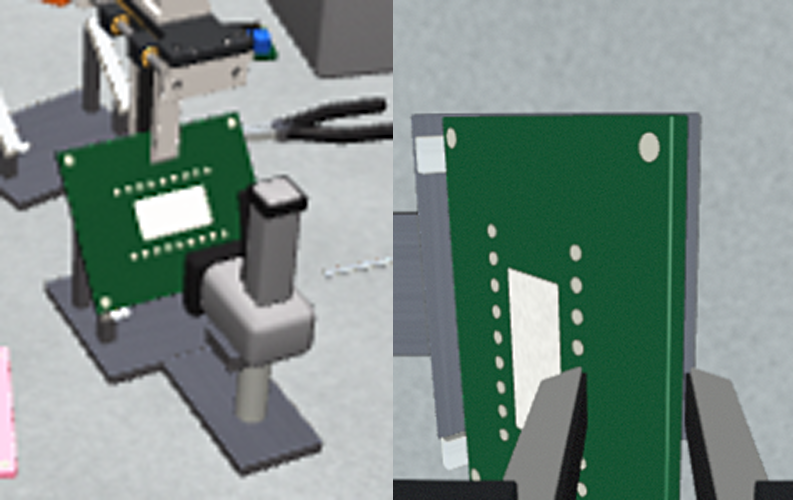

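The board lies back against the rails, with the label facing out and both lips showing at its lower edge (wrist panel (430,155) and (455,452)). I'll ease off the last few millimetres, then withdraw upward.

Request:
send_rows --series '[[[0.32,0,2,0,0],[0.35,0,4,0,0],[0.4,0,5,0,0],[0.48,0,5,0,0],[0.5,0,5,0,0],[0.5,0,5,-10,0],[0.55,0,5,-30,0],[0.6,0,5,-60,0],[0.7,0,5,-100,0],[1,0,5,-140,0]]]'

```text
clock: 15.35
eef_pos: [513.7, -65.3, 288.9]
eef_rot: [-3.141, 0.0, -2.937]
wrist_force: [0.3, -0.0, -0.2]
finger_gap: 68.9
```

```bash
python3 - <<'E'
from h import *
s=manip.read_state();c=manip.camera("wrist");T=wristT(c,s);img=c["img"]
print(s["eef_pos"],s["eef_rot"])
hsv=cv2.cvtColor(img,cv2.COLOR_RGB2HSV); g=cv2.inRange(hsv,(45,120,20),(80,255,160)); 
k,l,st,ce=cv2.connectedComponentsWithStats(cv2.morphologyEx(g,cv2.MORPH_CLOSE,np.ones((5,5))));i=1+st[1:,4].argmax()
cn=cv2.convexHull(max(cv2.findContours((l==i).astype(np.uint8),0,2)[0],key=cv2.contourArea)); q=cv2.approxPolyDP(cn,8,True).reshape(-1,2); print(q.tolist())
o=img[:,:,::-1].copy(); a=(520,-99,-1.362)
for p in proj(c,fw(bd([[-65,80,3],[65,80,3],[65,-80,3],[-65,-80,3]]),*a),T): print(p.round()); cv2.circle(o,tuple(int(v) for v in p),3,(0,0,255),1)
cv2.imwrite("pics/w7.png",o)
E
```

```text
[513.73941784 -65.3265494  288.93236576] [-3.14147456e+00  2.05394857e-04 -2.93716775e+00]
[[245, 131], [335, 131], [331, 323], [253, 281]]
[331. 322.]
[253. 280.]
[245. 128.]
[331. 126.]
```

View pics/w7.png

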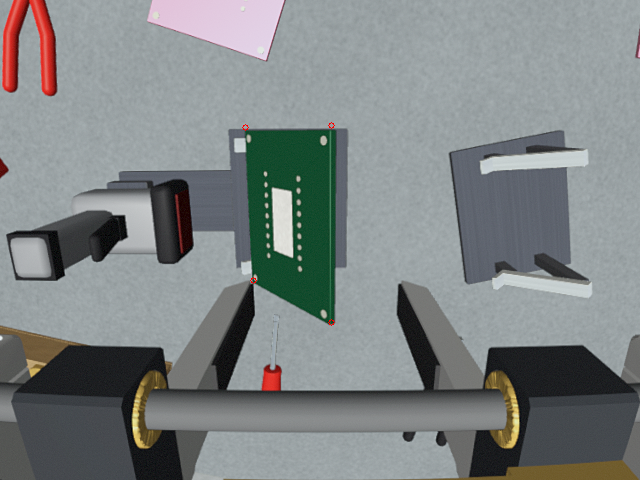

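```bash
python3 - <<'E'
from h import *
s=manip.read_state();c=manip.camera("wrist");T=wristT(c,s)
a=(520,-99,-1.362)
print(proj(c,fw([[158,0,222],[172,15,222],[172,-15,222],[144,15,222],[144,-15,222],[124,0,196]],*a),T).round())
e=c["T_tool_cam"]
print(ray(c,[(31,256)],222,T))
E
```

```text
[[ 38. 252.]
 [ 24. 273.]
 [ 15. 231.]
 [ 62. 273.]
 [ 53. 230.]
 [106. 241.]]
[[ 556.64067242 -258.80814509  222.        ]]
```

Request:
send_rows --series '[[[1,0,-35,0,0],[1,0,-75,0,0],[1,-1,-115,0,0],[1,-1,-155,0,0],[1,-1,-180,0,0],[1,-1,-189,0,0],[1,-1,-189,0,0],[1,-1,-189,30,0],[1,-1,-189,50,0],[1,-1,-189,50,0]]]'

```text
clock: 16.45
eef_pos: [552.7, -248.3, 234.4]
eef_rot: [3.139, -0.003, -2.936]
wrist_force: [-0.3, 0.5, 0.2]
finger_gap: 93.8
```

```bash
python3 - <<'E'
from h import *
s=manip.read_state();c=manip.camera("wrist");print(s["eef_pos"],s["finger_gap"])
a=manip.camera("side")["img"][:,:,::-1][170:350,300:420]; b=c["img"][:,:,::-1]
cv2.imwrite("pics/s8.png",np.hstack([cv2.resize(a,(280,420),interpolation=cv2.INTER_CUBIC),cv2.resize(b[60:],(520,342))[:, :] if 0 else cv2.copyMakeBorder(cv2.resize(b,(520,390)),0,30,0,0,0)]))
E
```

```text
[ 552.67243468 -248.28505923  234.43788041] 93.84820137696299
```

View pics/s8.png

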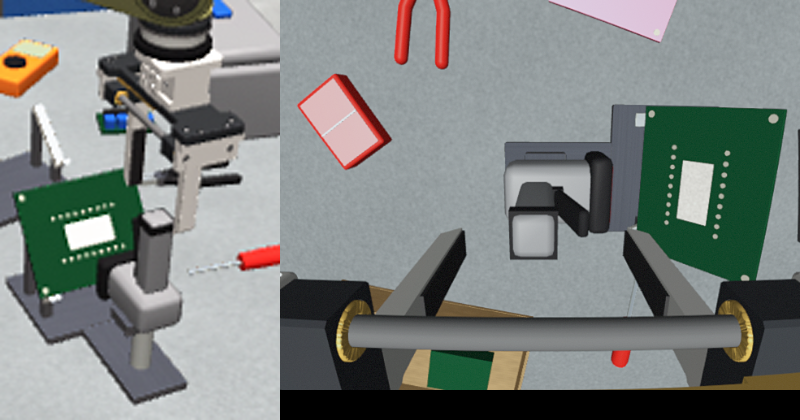

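```bash
python3 - <<'E'
from h import *
s=manip.read_state();c=manip.camera("wrist");T=wristT(c,s)
k=640/520
W=ray(c,[((u-280)*k,v*k) for u,v in [(510,235),(557,235),(533,235)]],222,T); Wt=ray(c,[((587-280)*k,232*k)],196,T)
r=R.from_euler('xyz',s["eef_rot"]).as_matrix()
print(((np.r_[W,Wt]-s["eef_pos"])@r).round(1))
cv2.imwrite("pics/w9.png",c["img"][:,:,::-1])
E
```

```text
[[  1.  -20.6  15.8]
 [  1.    8.4  15.8]
 [  1.   -6.4  15.8]
 [ -7.4  30.5  41.8]]
```

Tool-frame spans: grip -20.6 to 8.4, trigger tip out to about 30, so the fingers straddle both. I'll shift by -1 in y, lower and squeeze.

Request:
send_rows --series '[[[1,0,-1,25,0],[1,0,-1,45,0],[1,0,-1,54,0],[0.6,0,-1,54,0],[0.5,0,-1,54,0],[0.5,0,-1,54,0],[0.5,0,-1,54,0],[0.5,0,-1,54,0],[0.5,0,-1,54,0]]]' --newtons 25

```text
clock: 17.5
eef_pos: [553.8, -250.8, 183.1]
eef_rot: [3.141, 0.001, -2.937]
wrist_force: [-1.5, 4.0, 3.8]
finger_gap: 49.3
```

Request:
send_rows --series '[[[0.35,0,0,0,0],[0.35,0,0,0,0],[0.35,0,0,0,0],[0.35,0,0,0,0]]]'

```text
clock: 17.9
eef_pos: [553.7, -250.4, 183.0]
eef_rot: [3.141, 0.0, -2.937]
wrist_force: [-1.9, 6.9, 5.1]
finger_gap: 36.7
```

Request:
send_rows --series '[[[0.3,0,0,0,0],[0.3,0,0,0,0],[0.3,0,0,0,0],[0.3,0,0,0,0]]]'

```text
clock: 18.3
eef_pos: [553.7, -250.5, 183.1]
eef_rot: [3.141, 0.0, -2.937]
wrist_force: [-2.2, 7.1, 5.8]
finger_gap: 36.7
```

Request:
send_rows --series '[[[0.3,0,0,0,0],[0.5,0,0,0,0],[0.7,0,0,0,0],[1,0,0,0,0],[1,0,0,0,0],[1,0,0,0,0],[1,0,0,0,0],[1,0,0,0,0],[1,0,0,0,0],[1,0,0,0,0]]]'

```text
clock: 19.3
eef_pos: [553.6, -251.3, 182.7]
eef_rot: [-3.141, 0.0, -2.937]
wrist_force: [0.3, 0.2, -0.6]
finger_gap: 93.8
```

Request:
send_rows --series '[[[1,0,0,-20,0],[1,0,0,-50,0],[1,0,0,-90,0],[1,0,0,-120,0],[1,0,0,-120,0],[1,0,0,-120,0]]]'

```text
clock: 19.9
eef_pos: [553.6, -251.2, 302.6]
eef_rot: [-3.141, 0.0, -2.937]
wrist_force: [0.8, -0.7, -0.6]
finger_gap: 93.8
```

```bash
python3 - <<'E'
from h import *
a=manip.camera("side")["img"][:,:,::-1][150:360,190:450]; c=manip.camera("wrist"); b=c["img"][:,:,::-1]
print(manip.read_state()["wrist_force"])
cv2.imwrite("pics/s10.png",np.hstack([cv2.resize(a,(440,355),interpolation=cv2.INTER_CUBIC),cv2.copyMakeBorder(cv2.resize(b,(360,270)),0,85,0,0,0)]))
E
```

```text
[ 0.04684267 -0.08602835  0.2639745 ]
```

View pics/s10.png

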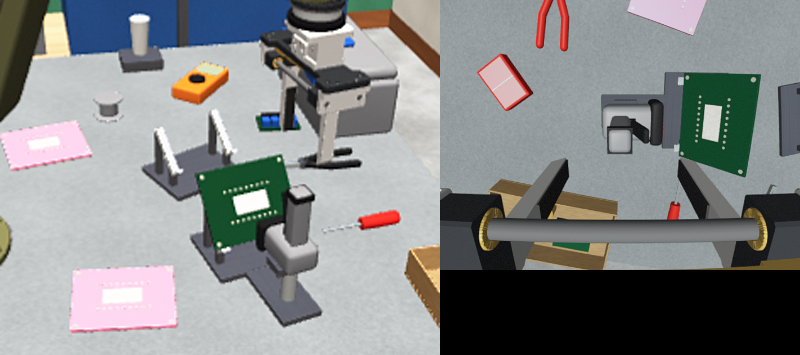

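```bash
python3 -c "from cell import manip; print(manip.sign_off())"
```

```text
the job is handed in; nothing more can be done
None
```

The job is done and handed in, at about 20 s on the robot's clock. The board lies in the scan cradle with its bare, labelled side out, and the trigger has been squeezed and released.

**Board:** The moves could only turn the gripper about its own axis, so I could not pinch the board pointing down the slope. I tipped it upright about its lower edge between loose fingers, then clamped it, lifted it and turned it over. I lowered it until both the rails and the lips carried it, eased it back onto the rails and let go.

**Trigger:** I closed the fingers on trigger and grip with a 25 N grip for roughly 0.5–0.7 s, then opened them and withdrew upward.

**Last checks:**
- **Seat:** Projecting a seated board into the wrist picture matched the real corners to within about 5 pixels, and both lips showed at its lower edge. That projection used a station position shifted about 4 mm from my first fit. The lowering contact and the scanner both pointed that way.
- **Squeeze:** The fingers stopped at 36.7 mm. That is a little under the 39 mm expected, and I read it as the trigger being fully in. I took no picture during the squeeze.
- **End state:** The last picture shows the board still in the cradle and the trigger sprung back. The other things in view look undisturbed, and the wrist force reads about zero.

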